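Close and latch the foot-care clip box

TASK

The clip box on the bamboo tray has been left with its lid part open. Press the lid down shut, then push the sprung latch slide on the front of the box all the way in to its stop and let it go, so that it springs back and catches on its stop pin half way, with its tongue over the lid. Only press and push, do not pinch or lift anything, leave the scraper, heel cup and bottle where they are, and finish with the hand clear.

Things in the scene. Friction and masses are not known exactly. Their poses are not given: they have to be found in the camera images.
- clip_box: Clear plastic clip box with white trim, fixed to the tray. Origin: centre of the underside of the bin, on the tray floor; x points from the latch at the front (robot side) to the hinge at the back, y left, z up. Bin 120 (x) x 160 (y) x 60 mm high. In front of the push face only the tray rim stands (28 mm above the bench).
- latch_deck (a point): Middle of the top of the white latch deck in front of the bin, which carries the slide: at x = -110, z = 66 mm of the box; 95 mm (x) by 148 mm (y).
- pin_bracket (a point): Top of the steel bracket on the deck's left side that holds the sprung upright stop pin: at x = -85, y = +61, z = 105 mm of the box; 16 mm (x) by 26 mm (y). The pin's head reaches z = 115 mm and rises 8 mm while the slide's catch passes under it.
- lid (a joint): Lid angle, rad: 0 shut, positive open; axis along the box's y at x = +60, z = 63 mm (back edge). Lid 122 mm deep, 164 mm wide, 6 mm thick, white frame with clear middle, top at z = 66 mm when shut. It starts 0.35 to 0.75 open; the stiff hinge stays where it is left and about 2 N half way along the lid closes it. Shut, it stays shut.
- lid_middle (a point): Middle of the lid's upper face, 60 mm from the hinge line.
- lid_edge (a point): Middle of the lid's free (front) edge, upper face, 122 mm from the hinge line.
- latch_slide (a joint): Slide travel along the box's +x (towards the lid), m: 0 at rest, 0.040 at its stop. Spring return, 2.5 N at rest, 4.5 N at the stop; passing the pin adds about 2 N. Pushed beyond about 0.021 the pin drops behind its catch; on release it comes back only to 0.020 and stays. Let go earlier it returns to 0. Beyond about 0.006 its tongue is over the shut lid, or in the way of an open one.
- push_face (a point): Middle of the slide's upright ribbed push face, which looks to the box's -x and moves with the slide: at x = -150, z = 85 mm of the box at rest. Face 90 mm wide (y), from z = 68 to 97 mm. It is the front of a thumb step, 12 mm thick at the top, then sloping down towards the lid, on a flat grey plate 84 mm long.
- tray: Fixed bamboo tray, 380 x 480 mm, floor 8 mm thick, rim 28 mm high. Origin: centre of its underside.
- scraper: Loose stainless steel scraper lying flat, 129 mm long, up to 34 mm wide, 6 mm thick. Origin: underside, near the middle. Leave alone.
- heel_cup: Loose red silicone heel cup, 68 x 58 mm, 29 mm high. Origin: underside centre. Leave alone.
- bottle: Loose small closed green glass bottle, 36 mm diameter, 85 mm high, standing. Origin: underside centre. Leave alone.

How it is judged:
By the outcome, as a careful person would: the job done as asked, in the order asked, and still so for the second after the job is handed in, with the robot touching nothing.
It also fails if it takes over 43 s, if anything falls off the work surface, if the arm or the gripper's body presses on something with over 40 N, if the wrist force passes 120 N, or if a joint passes its speed limit or range.

ROBOT

A 6-joint arm with a two-finger parallel gripper is mounted at the origin on the work surface. World frame = base frame: x ahead of the robot, y to its left, z up, the work surface at z = 0. Lengths are in mm, angles in rad, forces in N, time in s.
With the tool pointing down it reaches from about 275 to 1000 mm from the base axis. Payload 8.4 kg.
Tool frame: the origin (TCP) lies between the finger pads; the fingertips stand r.nose_length ahead of it and the grasp point (between the pads) lies 8 mm behind it (r.nose_length is the distance from the TCP to the fingertips, in mm); y points along the fingers, x is the direction in which the jaws open and shut, and the axes are right-handed (so a half turn about y gives the same grasp; the last joint's range is limited). The gripper opens to 85 mm and grips with 20 to 120 N. Pads are 22 mm wide; open, the fingers measure 114 mm over their backs; the gripper's body (76 mm by 85 mm) begins 54 mm behind the grasp point. The pads swing forward as they close: fully open they stand 13 mm farther back than shut.
Start: joints at [1.309, 0.353, 1.633, -0, 1.155, -0.002], TCP at [160.553, 604.028, 206.481] pointing down, gripper open.
Joint ranges: [-2.63, 2.63], [-0.92, 2.1], [0.06, 2.66], [-1.3, 4.44], [0, 2.69], [-3.02, 3.02]. Speed limits (rad/s): [2.22, 2.22, 2.79, 3.14, 3.14, 3.14].

INTERFACE

Orientations are given as [roll, pitch, yaw] about the fixed x, y, z axes, in that order (R = Rz(yaw) Ry(pitch) Rx(roll)).
In Python, from rig import r, cams, order gives the robot as it stands. The module is installed in compiled form; this text tells all that it offers.
- The arm moves only by the shell command python3 -m crank 'ROWS' [FORCE]. ROWS is JSON, a list of rows, each a list of 7 numbers: the turn, a rotation vector about the tool's x, y, z in degrees, then the shift along the tool's x, y, z in cm, then the opening, from -1 (shut) to 1 (fully open). A call has exactly 10 rows; each row shifts and turns the pose as measured when the row begins, along the tool's axes as they then stand; what a row does not reach is not made up. A row lasts 1/12 s, in which the tool goes at most 41.7 mm and 7.16 degrees, less where a joint would pass 70% of its speed; a pose out of reach is approached as far as the arm can. A call with a gripper value outside its range is refused whole. The fingers move at their own pace and stop on an object; FORCE is the grip in N (left out, the last holds). Time passes only in rows, so rows that do not move let the fingers close, or fill a call up. It gives the time, the measured TCP pose, the force and the opening at its end, in the units of the state.
- r.sense(): the state, without advancing time (a new reading comes with each control period).
- cams.grab_frame(name): name is "side" or "top"; returns the picture (384x512x3 uint8, blue, green, red); there is no depth.
- cams.camera_info(name): a dict with "intrinsics" (3x3 intrinsics, pixels), "view" (4x4, takes a point from world to camera coordinates). Camera axes: x right, y up, looking along -z (the intrinsics and any distortion apply to the point x, -y, -z); pixel columns grow to the right and rows downward; lengths in mm; the calibration is good to about 2 mm. A picture is of the moment at which its call begins. camera_info takes no time and is no camera call.
- order.sign_off(): hands the job in, once; it reports no verdict.
The state is a dict: "clock": time; "qpos": joint angles; "qvel": joint speeds; "joint_efforts": joint torques, N m; "eef_pos": TCP position; "tcp_rot": TCP orientation; "contact_force": force on the tool from outside, world axes, zero at the start; "wrist_torque": the same for the moment, N m; "opening": opening from 0.0 (shut) to 1.0 (fully open).
Only numpy, scipy, OpenCV 4.12 (cv2) and the standard library are available. Lean on these libraries where they do the work, as an engineer would, in place of code of your own. Each camera call takes 0.05 s, during which the arm holds its last target.

## Working session

There is one attempt and no reset: what is moved stays moved. The work goes in short steps, Python scripts to look and compute and a shell command to move; the robot and the scene stay as the last step left them, time stands still between calls to the robot, and variables do not carry over. Pictures are saved under pics/ and viewed, and the job is handed in when it is done.

```bash
mkdir -p pics; python3 - <<'E'
from rig import r,cams,order
import cv2
print(r.sense(), r.nose_length)
for n in ("side","top"):
    im=cams.grab_frame(n); cv2.imwrite(f"pics/{n}0.png",im)
    print(n,cams.camera_info(n))
E
```

```text
{'clock': 0.0, 'qpos': array([ 1.30860371e+00,  3.53669685e-01,  1.63413674e+00,  8.80829824e-06,
        1.15519956e+00, -2.39488466e-03]), 'qvel': array([ 0.00193297,  0.0010717 ,  0.00011585, -0.00175816, -0.00036936,
       -0.00043785]), 'joint_efforts': array([ 4.32937741e-04, -6.05246902e+01, -3.42071164e+01,  1.17306822e-04,
        9.28144902e-03, -5.56058495e-06]), 'eef_pos': array([160.4139933 , 603.53137222, 205.74714351]), 'tcp_rot': array([-1.57078489e+00,  1.41330190e-03,  1.31099504e+00]), 'contact_force': array([-0.29890993,  0.24403702, -1.19639521]), 'wrist_torque': array([ 0.03010134, -0.02372409,  0.01317718]), 'opening': 1.003372880385971} 11.0
side {'intrinsics': array([[385.97007294,   0.        , 252.85028411],
       [  0.        , 385.97007294, 184.80210095],
       [  0.        ,   0.        ,   1.        ]]), 'view': array([[ 8.42138889e-01, -5.39256482e-01, -2.13028933e-03,
        -4.54754075e+02],
       [ 2.78226737e-01,  4.31106652e-01,  8.58333815e-01,
        -2.41814521e+02],
       [-4.61943691e-01, -7.23428989e-01,  5.13087249e-01,
        -6.19579357e+02],
       [ 0.00000000e+00,  0.00000000e+00,  0.00000000e+00,
         1.00000000e+00]])}
top {'intrinsics': array([[366.76547233,   0.        , 256.38587078],
       [  0.        , 366.76547233, 195.26984851],
       [  0.        ,   0.        ,   1.        ]]), 'view': array([[ 1.19266513e-01, -9.92862053e-01, -6.65633795e-04,
        -2.39904333e+01],
       [ 9.70674338e-01,  1.16460244e-01,  2.10305350e-01,
        -5.86342380e+02],
       [-2.08726682e-01, -2.57284995e-02,  9.77635523e-01,
        -7.78099968e+02],
       [ 0.00000000e+00,  0.00000000e+00,  0.00000000e+00,
         1.00000000e+00]])}
```

View pics/side0.png

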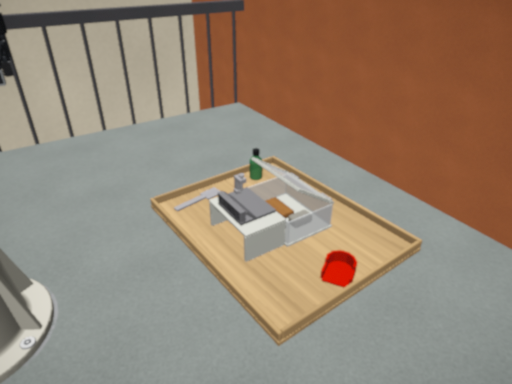

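View pics/top0.png

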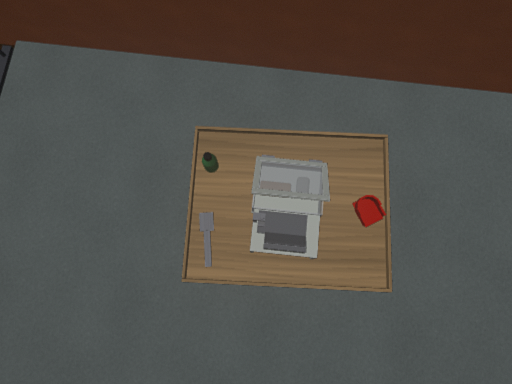

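```bash
python3 - <<'E'
import cv2
a=cv2.imread("pics/top0.png")[145:270,240:340]; cv2.imwrite("pics/top0c.png",cv2.resize(a,None,fx=4.8,fy=4.8,interpolation=cv2.INTER_CUBIC))
a=cv2.imread("pics/side0.png")[145:270,190:350]; cv2.imwrite("pics/side0c.png",cv2.resize(a,None,fx=4.8,fy=4.8,interpolation=cv2.INTER_CUBIC))
E
```

```text
(no output)
```

View pics/top0c.png

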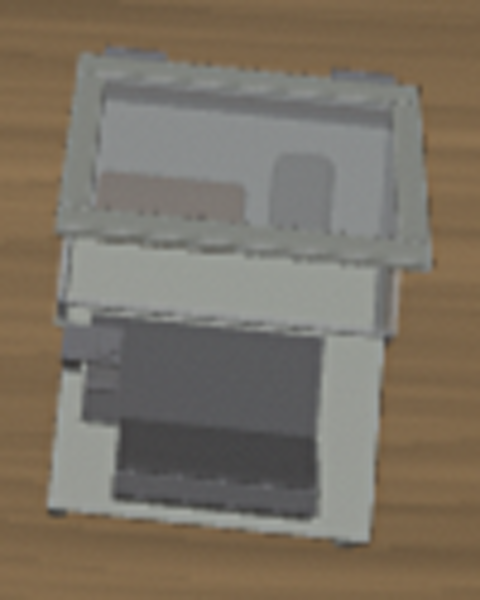

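View pics/side0c.png

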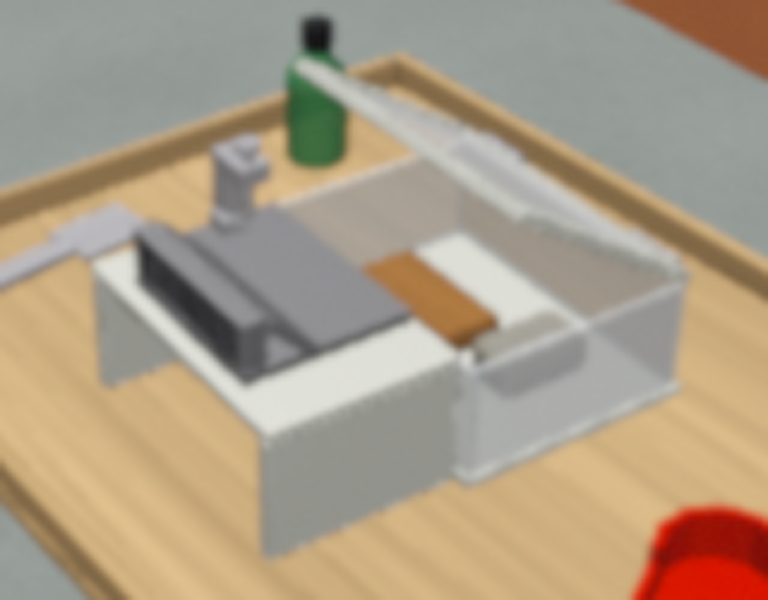

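```bash
cat > h.py <<'E'
import numpy as np
from rig import cams
def ray(n,u,v):
    c=cams.camera_info(n);K=np.array(c["intrinsics"]);V=np.array(c["view"])
    d=np.linalg.inv(K)@[u,v,1]; d=d*[1,-1,-1]
    R=V[:3,:3];t=V[:3,3]; return -R.T@t, R.T@d
def onz(n,u,v,z):
    o,d=ray(n,u,v); return o+d*(z-o[2])/d[2]
def proj(n,p):
    c=cams.camera_info(n);K=np.array(c["intrinsics"]);V=np.array(c["view"])
    q=V[:3,:3]@p+V[:3,3]; q=K@(q*[1,-1,-1]); return q[:2]/q[2]
def crop(n,u,v): 
    s={"top":(240,145),"side":(190,145)}[n]; return u/4.8+s[0]-.4,v/4.8+s[1]-.4
def two(a,b):
    (o1,d1),(o2,d2)=a,b
    s=np.linalg.lstsq(np.c_[d1,-d2],o2-o1,rcond=None)[0]
    p,q=o1+s[0]*d1,o2+s[1]*d2; return (p+q)/2,np.linalg.norm(p-q)
E
python3 - <<'E'
from h import *
np.set_printoptions(precision=1,suppress=True)
P={}
for k,n,u,v in [("FL","top",50,512),("FR","top",370,540),("FL","side",95,265),("FR","side",268,434),("BR","side",455,357)]:
    P[k,n]=onz(n,*crop(n,u,v),74); print(k,n,P[k,n])
for n in("top","side"):
    e=P["FR",n]-P["FL",n]; print(np.linalg.norm(e), "yaw",np.arctan2(e[0],-e[1]))
print("FL two",two(ray("top",*crop("top",50,512)),ray("side",*crop("side",95,265))))
print("FR two",two(ray("top",*crop("top",370,540)),ray("side",*crop("side",268,434))))
# lid free corners: right two views, left two views
for k,t,s in [("lidFL",(60,232),(300,65)),("lidFR",(430,268),(520,213)),("lidBL",(80,55),(480,140)),("lidBR",(418,90),(685,272)),("pin",(80,342),(240,145))]:
    print(k,two(ray("top",*crop("top",*t)),ray("side",*crop("side",*s))))
E
```

```text
FL top [456.5  44.7  74. ]
FR top [ 461.3 -101.2   74. ]
FL side [457.9  43.7  74. ]
FR side [ 459.4 -100.5   74. ]
BR side [551. -99.  74.]
145.9064366747799 yaw 0.033099750310893135
144.2012799285286 yaw 0.010273217928186492
FL two (array([457.3,  44.3,  73.7]), np.float64(1.667841114915115))
FR two (array([ 460.4, -100.7,   73.9]), np.float64(2.027530914750877))
lidFL (array([572.8,  53.6, 137.8]), np.float64(0.11246765352241468))
lidFR (array([ 575. , -106.5,  139.7]), np.float64(1.2530348688704323))
lidBL (array([680.1,  56.4,  63.7]), np.float64(4.636758120960801))
lidBR (array([ 674.5, -104.8,   75.7]), np.float64(3.09209097053276))
pin (array([530.3,  39.2, 115.1]), np.float64(1.8830532833469324))
```

The top and side views agree. Front deck corners triangulate to z≈74, as they should. Box yaw is about 0.02, its origin about (616, -25), the lid edge about z 138, and the push face about (466, -28, 93). Next I turn the hand 16°, shut the fingers and move over the lid.

```bash
python3 -m crank '[[0,-5.4,0,0,0,0,-1],[0,-5.4,0,0,0,0,-1],[0,-5.2,0,0,0,0,-1],[0,0,0,-3.15,0,-2.16,-1],[0,0,0,-3.15,0,-2.16,-1],[0,0,0,-3.15,0,-2.16,-1],[0,0,0,-3.15,0,-2.16,-1],[0,0,0,-3.15,0,-2.16,-1],[0,0,0,-3.15,0,-2.16,-1],[0,0,0,-3.15,0,-2.16,-1]]' 20
```

```text
clock: 0.93
eef_pos: [318.9, 383.7, 201.7]
tcp_rot: [-1.567, 0.004, 1.615]
contact_force: [0.6, 0.4, -0.6]
opening: -0.001
```

```bash
python3 -m crank '[[0,1.4,0,-3.15,0,-2.1,-1],[0,0,0,-3.15,0,-2.1,-1],[0,0,0,-3.15,0,-2.1,-1],[0,0,0,-3.15,0,-2.1,-1],[0,0,0,-3.15,0,-2.1,-1],[0,0,0,-3.15,0,-2.1,-1],[0,0,0,-3.15,0,-2.1,-1],[0,0,0,-3.15,0,-2.1,-1],[0,0,0,-3.15,0,-2.1,-1],[0,0,0,-3.15,0,-2.1,-1]]'
```

```text
clock: 1.77
eef_pos: [541.4, 54.6, 201.2]
tcp_rot: [-1.566, 0.005, 1.59]
contact_force: [0.7, 0.6, -0.1]
opening: 0.002
```

```bash
python3 -m crank '[[0,0,0,-2.7,0,-1.6,-1],[0,0,0,-2.7,0,-1.6,-1],[0,0,0,-2.5,0,-1.6,-1],[0,0,0,0,0,0,-1],[0,0,0,0,1.2,0,-1],[0,0,0,0,1.2,0,-1],[0,0,0,0,1.2,0,-1],[0,0,0,0,1.0,0,-1],[0,0,0,0,0,0,-1],[0,0,0,0,0,0,-1]]'; python3 - <<'E'
from rig import cams
import cv2
a=cams.grab_frame("side")[105:255,170:370]; cv2.imwrite("pics/side1.png",cv2.resize(a,None,fx=3.9,fy=3.9,interpolation=cv2.INTER_CUBIC))
E
```

```text
clock: 2.6
eef_pos: [591.1, -32.2, 146.4]
tcp_rot: [-1.56, 0.005, 1.585]
contact_force: [0.5, -0.5, 0.6]
opening: -0.002
```

View pics/side1.png

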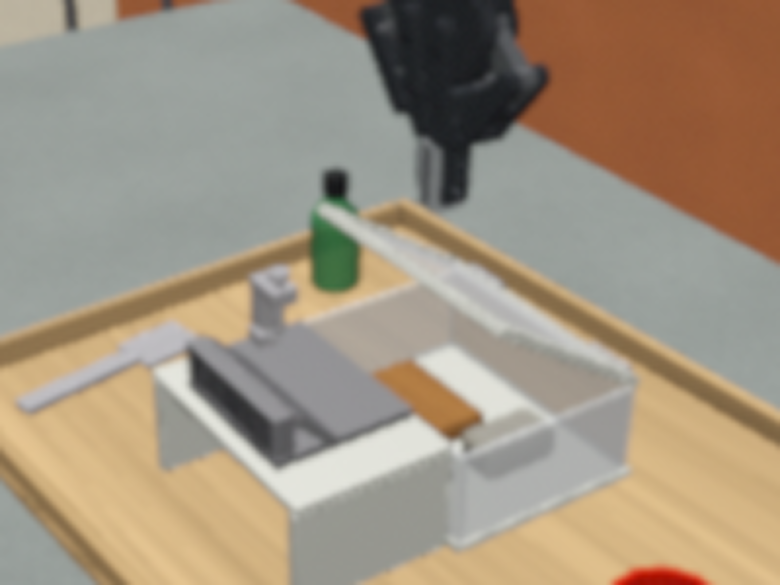

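The shut fingers' tips are at about px (283, 158) full-frame, above the lid. I'll check this against the projected tip position.

```bash
python3 - <<'E'
from h import *
for z in (175,160,146.4,135.4): print(z,proj("side",np.array([591.1,-32.2,z])))
E
```

```text
175 [282.57005974 155.60388045]
160 [282.29517847 162.2016741 ]
146.4 [282.05055755 168.07314863]
135.4 [281.85582456 172.74719618]
```

The tip appears about 15 px higher than the reported pose predicts, so I'm cross-checking with the top camera.

```bash
python3 - <<'E'
from rig import cams,r
import cv2
s=r.sense(); print(s["eef_pos"],s["clock"])
for n,(v,u) in {"side":(85,200),"top":(120,200)}.items():
    a=cams.grab_frame(n)[v:v+150,u:u+180]; cv2.imwrite(f"pics/{n}2.png",cv2.resize(a,None,fx=4,fy=4,interpolation=cv2.INTER_CUBIC))
E
```

```text
[590.8939344  -32.12606544 146.33760913] 2.65
```

View pics/side2.png

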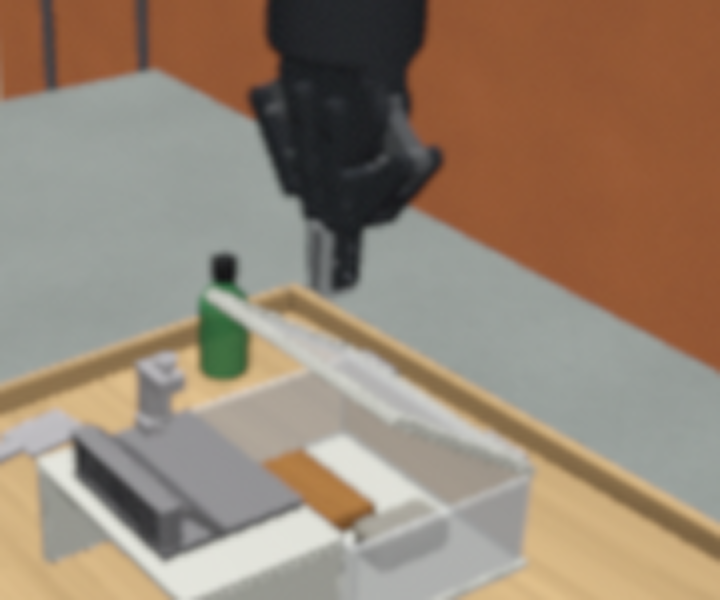

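View pics/top2.png

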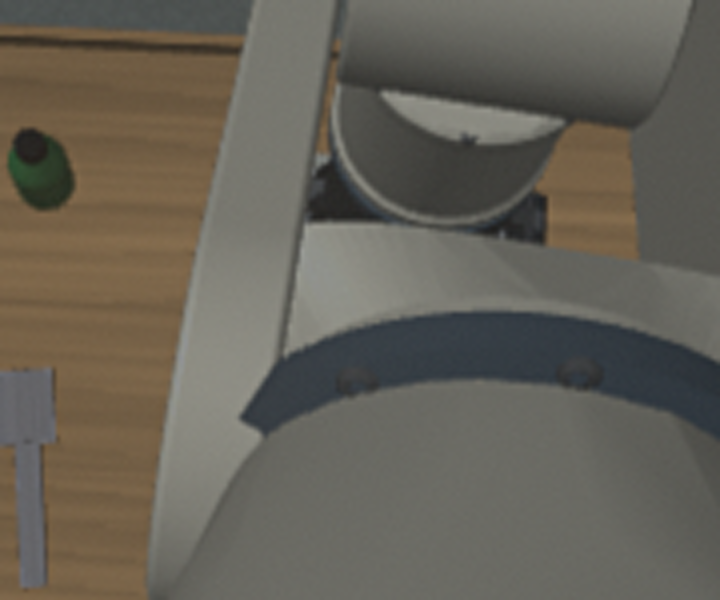

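```bash
python3 - <<'E'
from h import *
print(onz("side",283,157.5,135.4), onz("side",283,157.5,170))
print(cams.camera_info("side")["view"], cams.camera_info("top")["view"][:3,3])
E
```

```text
[634.6889974   22.79464907 135.4       ] [592.8355327  -31.62791039 170.        ]
[[ 8.42138889e-01 -5.39256482e-01 -2.13028933e-03 -4.54754075e+02]
 [ 2.78226737e-01  4.31106652e-01  8.58333815e-01 -2.41814521e+02]
 [-4.61943691e-01 -7.23428989e-01  5.13087249e-01 -6.19579357e+02]
 [ 0.00000000e+00  0.00000000e+00  0.00000000e+00  1.00000000e+00]] [ -23.99043326 -586.34237988 -778.09996839]
```

```bash
python3 - <<'E'
from h import *
for p in ([591,-32,200],[591,-32,240],[634,22,220],[591,-32,300]): print(p,proj("top",np.array(p,float)))
E
```

```text
[591, -32, 200] [297.02799853 181.92239377]
[591, -32, 240] [299.39970793 176.50608924]
[634, 22, 220] [272.00427553 154.21765693]
[591, -32, 300] [303.52993004 167.07384566]
```

x and y agree with the images, but the tip looks about 35 mm higher than reported. I'll go down gently and use the force reading and pictures to find contact.

```bash
python3 -m crank '[[0,0,0,0,0.5,0,-1],[0,0,0,0,0.5,0,-1],[0,0,0,0,0.5,0,-1],[0,0,0,0,0.3,0,-1],[0,0,0,0,0.2,0,-1],[0,0,0,0,0,0,-1],[0,0,0,0,0,0,-1],[0,0,0,0,0,0,-1],[0,0,0,0,0,0,-1],[0,0,0,0,0,0,-1]]'; python3 - <<'E'
from rig import cams
import cv2
a=cams.grab_frame("side")[85:235,200:380]; cv2.imwrite("pics/side3.png",cv2.resize(a,None,fx=4,fy=4,interpolation=cv2.INTER_CUBIC))
E
```

```text
clock: 3.58
eef_pos: [593.5, -32.5, 127.7]
tcp_rot: [-1.566, 0.005, 1.585]
contact_force: [0.0, 0.1, 0.2]
opening: 0.003
```

View pics/side3.png

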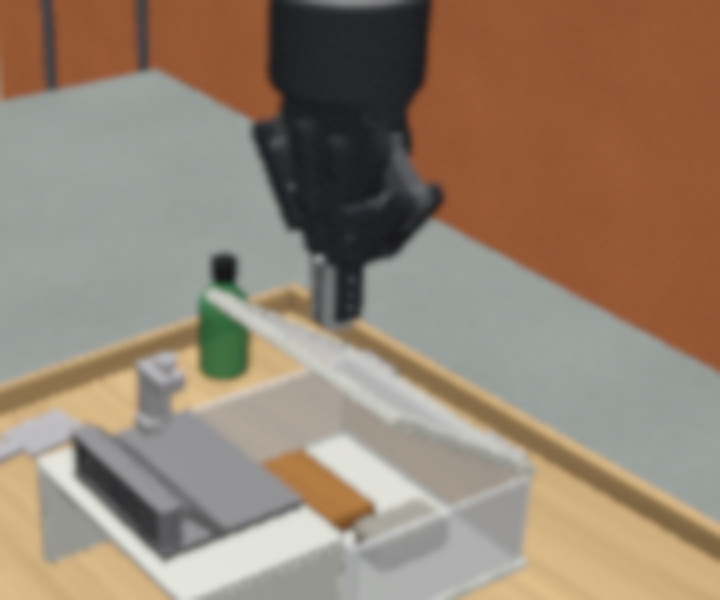

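Still no contact. The tip has come down 8 px, which fits the 19 mm move, so the tips are really about 24 mm above the reported TCP z. Going further down.

```bash
python3 -m crank '[[0,0,0,0,0.4,0,-1],[0,0,0,0,0.4,0,-1],[0,0,0,0,0.4,0,-1],[0,0,0,0,0.4,0,-1],[0,0,0,0,0.4,0,-1],[0,0,0,0,0.4,0,-1],[0,0,0,0,0.4,0,-1],[0,0,0,0,0.4,0,-1],[0,0,0,0,0,0,-1],[0,0,0,0,0,0,-1]]'; python3 - <<'E'
from rig import cams
import cv2
a=cams.grab_frame("side")[85:235,200:380]; cv2.imwrite("pics/side4.png",cv2.resize(a,None,fx=4,fy=4,interpolation=cv2.INTER_CUBIC))
E
```

```text
clock: 4.47
eef_pos: [593.2, -32.7, 91.8]
tcp_rot: [-1.566, 0.005, 1.585]
contact_force: [-0.3, 0.5, 0.9]
opening: -0.001
```

View pics/side4.png

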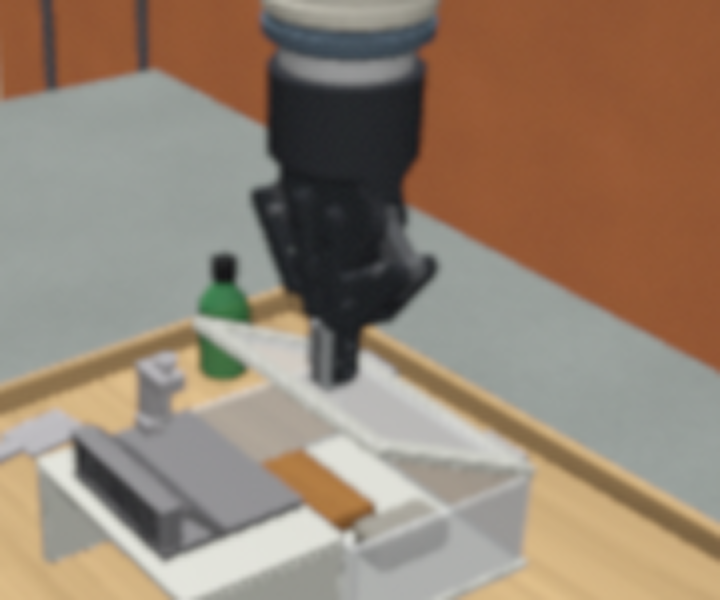

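The fingertips (px 283, 181) are on the lid's clear middle, and the lid is turning down with them at low force. Continuing.

```bash
python3 -m crank '[[0,0,0,0,0.4,0,-1],[0,0,0,0,0.4,0,-1],[0,0,0,0,0.4,0,-1],[0,0,0,0,0.4,0,-1],[0,0,0,0,0.4,0,-1],[0,0,0,0,0.4,0,-1],[0,0,0,0,0.4,0,-1],[0,0,0,0,0.3,0,-1],[0,0,0,0,0.2,0,-1],[0,0,0,0,0,0,-1]]'; python3 - <<'E'
from rig import cams
import cv2
a=cams.grab_frame("side")[85:235,200:380]; cv2.imwrite("pics/side5.png",cv2.resize(a,None,fx=4,fy=4,interpolation=cv2.INTER_CUBIC))
E
```

```text
clock: 5.35
eef_pos: [592.9, -33.0, 55.4]
tcp_rot: [-1.566, 0.005, 1.585]
contact_force: [0.6, -0.2, 0.2]
opening: -0.001
```

View pics/side5.png

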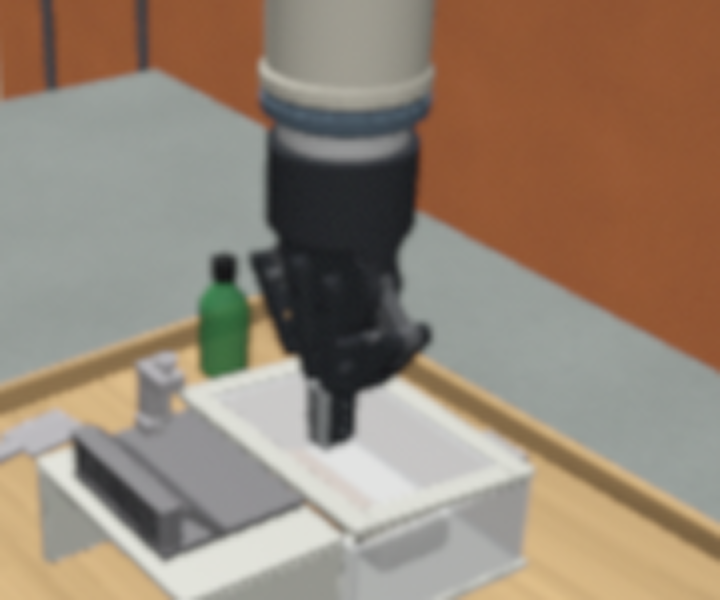

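The lid is nearly level. I'll finish it in small steps.

```bash
python3 -m crank '[[0,0,0,0,0.1,0,-1],[0,0,0,0,0.1,0,-1],[0,0,0,0,0.1,0,-1],[0,0,0,0,0.1,0,-1],[0,0,0,0,0.1,0,-1],[0,0,0,0,0.1,0,-1],[0,0,0,0,0,0,-1],[0,0,0,0,0,0,-1],[0,0,0,0,0,0,-1],[0,0,0,0,0,0,-1]]'
```

```text
clock: 6.23
eef_pos: [593.7, -33.0, 49.8]
tcp_rot: [-1.567, 0.006, 1.585]
contact_force: [1.0, -0.4, 0.2]
opening: -0.0
```

```bash
python3 -m crank '[[0,0,0,0,0.1,0,-1],[0,0,0,0,0.1,0,-1],[0,0,0,0,0.1,0,-1],[0,0,0,0,0,0,-1],[0,0,0,0,0,0,-1],[0,0,0,0,0,0,-1],[0,0,0,0,0,0,-1],[0,0,0,0,0,0,-1],[0,0,0,0,0,0,-1],[0,0,0,0,0,0,-1]]'; python3 - <<'E'
from rig import cams
import cv2
a=cams.grab_frame("side")[85:235,200:380]; cv2.imwrite("pics/side6.png",cv2.resize(a,None,fx=4,fy=4,interpolation=cv2.INTER_CUBIC))
E
```

```text
clock: 7.07
eef_pos: [594.0, -33.0, 49.3]
tcp_rot: [-1.568, 0.006, 1.585]
contact_force: [-0.8, -0.2, 2.4]
opening: -0.002
```

View pics/side6.png

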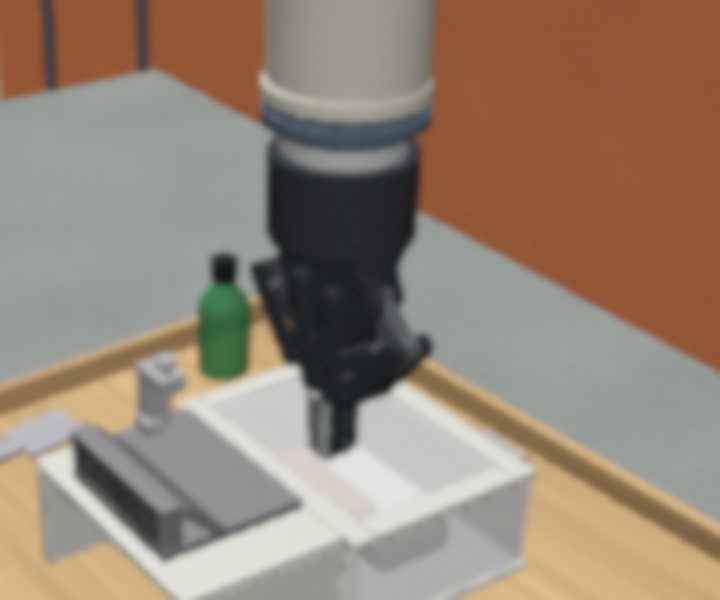

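The lid is flush with the deck, and z stopped at 49.3 as the force began to build. That puts the tip about 24.7 mm above the reported TCP z. A firmer press will confirm the stop.

```bash
python3 -m crank '[[0,0,0,0,0.2,0,-1],[0,0,0,0,0.3,0,-1],[0,0,0,0,0.4,0,-1],[0,0,0,0,0.4,0,-1],[0,0,0,0,0.5,0,-1],[0,0,0,0,0.5,0,-1],[0,0,0,0,0.5,0,-1],[0,0,0,0,0.5,0,-1],[0,0,0,0,0.5,0,-1],[0,0,0,0,0.5,0,-1]]'
```

```text
clock: 7.95
eef_pos: [594.3, -33.1, 47.7]
tcp_rot: [-1.57, 0.006, 1.584]
contact_force: [-20.1, 1.8, 56.2]
opening: 0.003
```

The stop is firm: z held at 48 while the force rose to 56 N, so the lid is shut. Backing off now, then moving to the front of the push face.

```bash
python3 -m crank '[[0,0,0,0,-0.5,0,-1],[0,0,0,0,-2,0,-1],[0,0,0,0,-2.8,0,-1],[0,0,0,0,-2.8,0,-1],[0,0,0,0.1,-1,3,-1],[0,0,0,0.1,0,3.6,-1],[0,0,0,0.1,0,3.6,-1],[0,0,0,0.1,0,3.6,-1],[0,0,0,0,0,3,-1],[0,0,0,0,0,0,-1]]'; python3 - <<'E'
from rig import cams
import cv2
a=cams.grab_frame("side")[85:265,170:386]; cv2.imwrite("pics/side7.png",cv2.resize(a,None,fx=3.3,fy=3.3,interpolation=cv2.INTER_CUBIC))
E
```

```text
clock: 8.78
eef_pos: [422.1, -30.7, 145.7]
tcp_rot: [-1.577, 0.006, 1.585]
contact_force: [0.1, -0.1, -0.8]
opening: 0.003
```

View pics/side7.png

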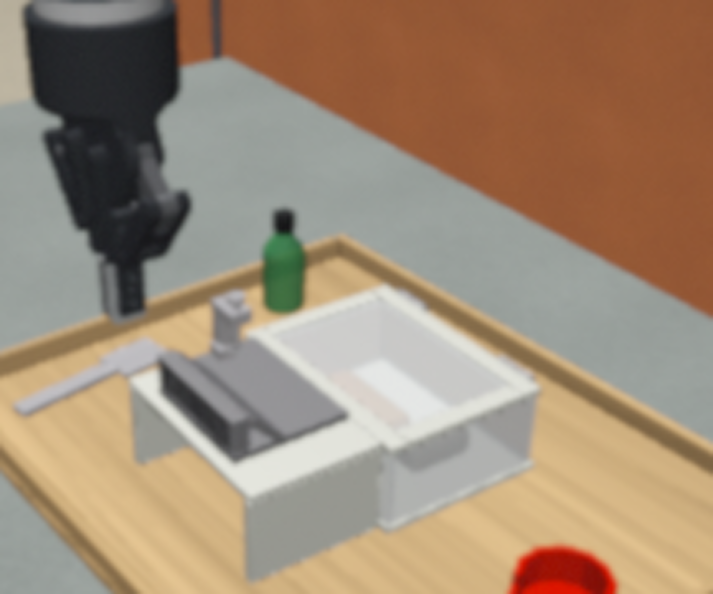

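The lid lies shut, flush with the deck. The fingertips are at px (207, 181). I'll check that and then descend in front of the push face.

```bash
python3 - <<'E'
from h import *
print(proj("side",np.array([422,-31,171.])),proj("side",np.array([422,-31,135.])))
E
python3 -m crank '[[0,0,0,0,1.1,0,-1],[0,0,0,0,1.1,0,-1],[0,0,0,0,1.1,0,-1],[0,0,0,0,1.1,0,-1],[0,0,0,0,1.1,0,-1],[0,0,0,0,1.0,0,-1],[0,0,0,0,0.8,0,-1],[0,0,0,0,0.6,0,-1],[0,0,0,0,0,0,-1],[0,0,0,0,0,0,-1]]'; python3 - <<'E'
from rig import cams
import cv2
a=cams.grab_frame("side")[125:275,150:350]; cv2.imwrite("pics/side8.png",cv2.resize(a,None,fx=3.9,fy=3.9,interpolation=cv2.INTER_CUBIC))
E
```

```text
[207.35795091 179.86596376] [208.56141465 196.49188677]
clock: 9.67
eef_pos: [438.7, -31.9, 65.9]
tcp_rot: [-1.594, 0.008, 1.584]
contact_force: [0.4, -0.1, -0.1]
opening: -0.001
```

View pics/side8.png

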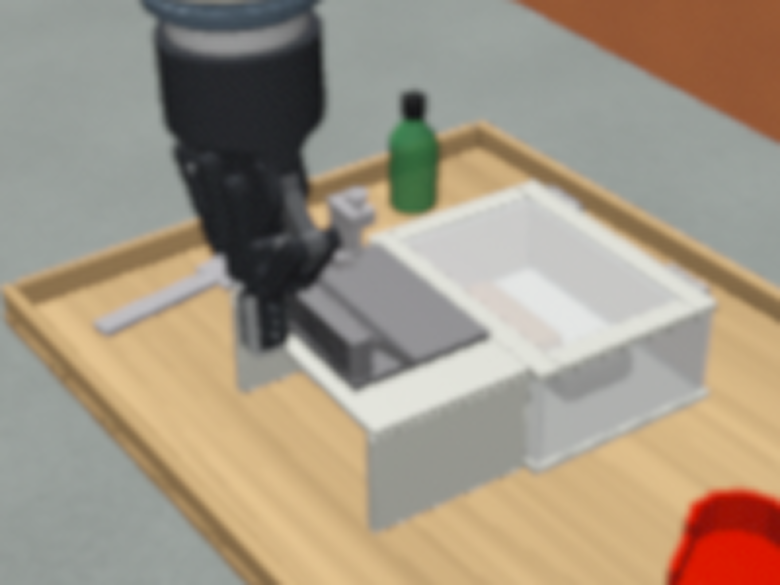

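```bash
python3 - <<'E'
from rig import r
from h import *
s=r.sense();print(s["qpos"],s["eef_pos"],s["tcp_rot"])
# rig axes
from scipy.spatial.transform import Rotation as R
print(R.from_euler("xyz",s["tcp_rot"]).as_matrix().round(3))
print(proj("side",np.array([438.7,-32,91.])), "tip px seen",262/3.9+150,350/3.9+125)
E
```

```text
[-0.07138124  0.26299529  2.15475238 -0.00865323  0.70021339 -1.64939933] [438.75055742 -31.92240748  66.07027161] [-1.59388658  0.00756703  1.58448201]
[[-0.014  0.023 -1.   ]
 [ 1.    -0.007 -0.014]
 [-0.008 -1.    -0.023]]
[217.84109874 213.2440396 ] tip px seen 217.17948717948718 214.74358974358975
```

Position agrees with the camera. I'll correct the 1.3° tilt and drop 9 mm more, backing off a little.

```bash
python3 -m crank '[[1.3,0,0,0,0,0.5,-1],[0,0,0,0.3,0.3,0.2,-1],[0,0,0,0,0.3,0.1,-1],[0,0,0,0,0.3,0,-1],[0,0,0,0,0,0,-1],[0,0,0,0,0,0,-1],[0,0,0,0,0,0,-1],[0,0,0,0,0,0,-1],[0,0,0,0,0,0,-1],[0,0,0,0,0,0,-1]]'
```

```text
clock: 10.55
eef_pos: [432.5, -28.8, 58.0]
tcp_rot: [-1.577, 0.008, 1.585]
contact_force: [-0.7, -0.0, 0.1]
opening: 0.0
```

```bash
python3 -m crank '[[0,0,0,0,0,-0.4,-1],[0,0,0,0,0,-0.4,-1],[0,0,0,0,0,-0.4,-1],[0,0,0,0,0,-0.4,-1],[0,0,0,0,0,-0.4,-1],[0,0,0,0,0,-0.4,-1],[0,0,0,0,0,-0.4,-1],[0,0,0,0,0,-0.4,-1],[0,0,0,0,0,-0.4,-1],[0,0,0,0,0,0,-1]]'; python3 - <<'E'
from rig import cams
import cv2
a=cams.grab_frame("side")[125:275,150:350]; cv2.imwrite("pics/side9.png",cv2.resize(a,None,fx=3.9,fy=3.9,interpolation=cv2.INTER_CUBIC))
E
```

```text
clock: 11.38
eef_pos: [465.3, -28.2, 57.2]
tcp_rot: [-1.562, 0.007, 1.585]
contact_force: [-3.7, -0.4, 2.3]
opening: 0.007
```

View pics/side9.png

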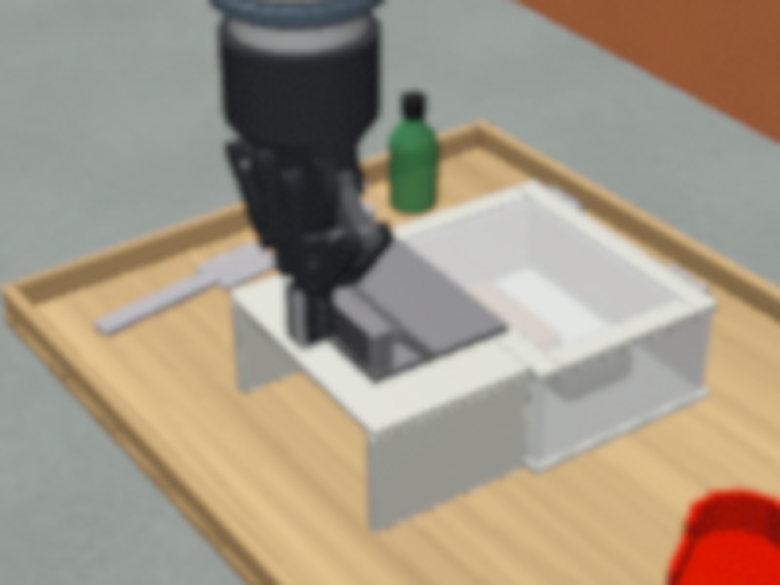

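The fingers are square on the push face and the slide has moved about 12 mm with −3.7 N along x. Keep pushing.

```bash
python3 -m crank '[[0,0,0,0,0,-0.4,-1],[0,0,0,0,0,-0.4,-1],[0,0,0,0,0,-0.4,-1],[0,0,0,0,0,-0.4,-1],[0,0,0,0,0,-0.4,-1],[0,0,0,0,0,-0.4,-1],[0,0,0,0,0,-0.3,-1],[0,0,0,0,0,0,-1],[0,0,0,0,0,0,-1],[0,0,0,0,0,0,-1]]'
```

```text
clock: 12.27
eef_pos: [488.5, -27.7, 55.4]
tcp_rot: [-1.55, 0.007, 1.585]
contact_force: [-4.9, 0.3, 3.3]
opening: 0.001
```

```bash
python3 -m crank '[[-0.5,0,0,0,-0.1,-0.2,-1],[-0.5,0,0,0,-0.1,-0.2,-1],[0,0,0,0,0,-0.2,-1],[0,0,0,0,0,-0.2,-1],[0,0,0,0,0,-0.2,-1],[0,0,0,0,0,-0.2,-1],[0,0,0,0,0,-0.2,-1],[0,0,0,0,0,-0.2,-1],[0,0,0,0,0,-0.2,-1],[0,0,0,0,0,0,-1]]'; python3 - <<'E'
from rig import cams
import cv2
a=cams.grab_frame("side")[125:275,150:350]; cv2.imwrite("pics/side10.png",cv2.resize(a,None,fx=3.9,fy=3.9,interpolation=cv2.INTER_CUBIC))
E
```

```text
clock: 13.1
eef_pos: [492.4, -27.5, 56.2]
tcp_rot: [-1.543, 0.006, 1.585]
contact_force: [-4.7, 0.6, -0.4]
opening: 0.003
```

View pics/side10.png

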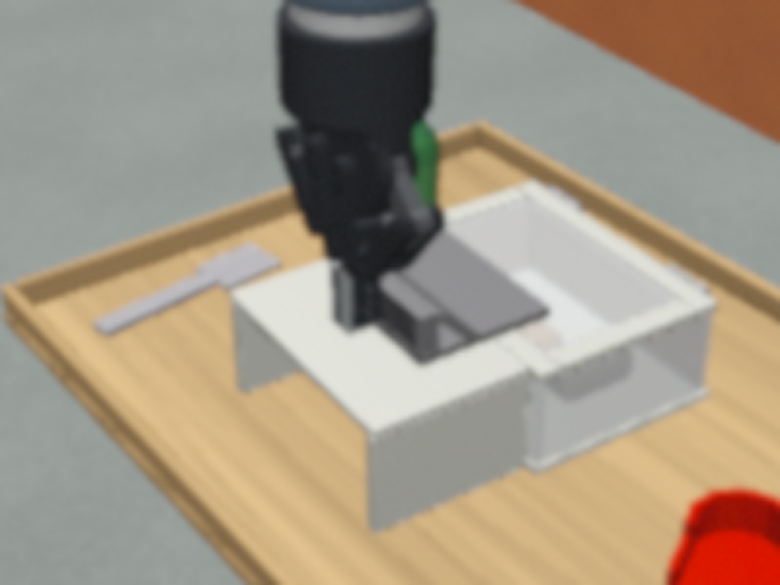

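Progress has slowed, and the force of about 4.7 N is close to the stop value. I'll press firmly to see whether it is at the stop.

```bash
python3 -m crank '[[-0.5,0,0,0,0,-0.3,-1],[-0.5,0,0,0,0,-0.3,-1],[0,0,0,0,0,-0.3,-1],[0,0,0,0,0,-0.3,-1],[0,0,0,0,0,-0.3,-1],[0,0,0,0,0,-0.3,-1],[0,0,0,0,0,-0.3,-1],[0,0,0,0,0,-0.3,-1],[0,0,0,0,0,-0.3,-1],[0,0,0,0,0,-0.3,-1]]'
```

```text
clock: 13.98
eef_pos: [491.0, -27.3, 54.3]
tcp_rot: [-1.504, 0.005, 1.586]
contact_force: [-16.0, -1.3, 14.8]
opening: -0.002
```

−16 N along x with no further travel suggests the stop. The hand has tilted 4°, so I'll straighten it, push once more, and measure the travel in the picture.

```bash
python3 -m crank '[[1,0,0,0,-0.2,-0.1,-1],[1,0,0,0,-0.2,-0.1,-1],[1,0,0,0,-0.1,-0.2,-1],[0.8,0,0,0,0,-0.3,-1],[0.5,0,0,0,0,-0.3,-1],[0.5,0,0,0,0,-0.3,-1],[0.5,0,0,0,0,-0.4,-1],[0.5,0,0,0,0,-0.4,-1],[0.5,0,0,0,0,-0.4,-1],[0.5,0,0,0,0,-0.4,-1]]'; python3 - <<'E'
from rig import cams
import cv2
a=cams.grab_frame("side"); cv2.imwrite("pics/side11f.png",a);a=a[125:275,150:350]; cv2.imwrite("pics/side11.png",cv2.resize(a,None,fx=3.9,fy=3.9,interpolation=cv2.INTER_CUBIC))
E
```

```text
clock: 14.82
eef_pos: [482.0, -27.1, 58.5]
tcp_rot: [-1.305, 0.004, 1.587]
contact_force: [-21.6, -1.1, 25.3]
opening: -0.004
```

View pics/side11.png

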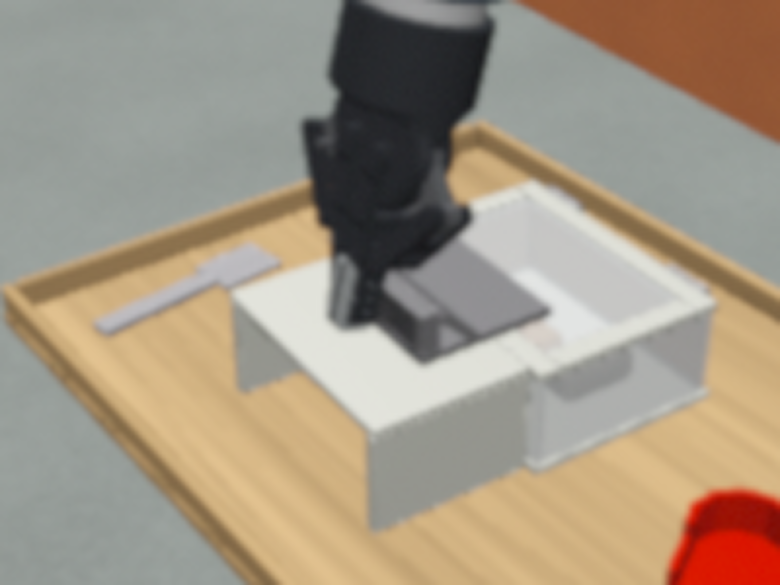

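The slide corner has not moved under 22 N (px 425, 360), so this is the stop. I'll confirm the travel from pixels, then back away, release and straighten.

```bash
python3 - <<'E'
from h import *
f=lambda u,v:onz("side",u/3.9+150-.4,v/3.9+125-.4,76)
print(f(355,388),f(425,360),f(425,360)-f(355,388))
E
python3 -m crank '[[0,0,0,0,0,0.3,-1],[0,0,0,0,0,0.4,-1],[0,0,0,0,0,0.8,-1],[0,0,0,0,0,1.0,-1],[0,0,0,0,0,1.0,-1],[-3,0,0,0,0,1.5,-1],[-4,0,0,0,-1,1.0,-1],[-4,0,0,0,-1.5,0,-1],[-4,0,0,0,-1.5,0,-1],[0,0,0,0,-1.5,0,-1]]'; python3 - <<'E'
from rig import cams
import cv2
a=cams.grab_frame("side"); cv2.imwrite("pics/side12f.png",a);a=a[125:275,150:350]; cv2.imwrite("pics/side12.png",cv2.resize(a,None,fx=3.9,fy=3.9,interpolation=cv2.INTER_CUBIC))
E
```

```text
[468.02850827 -68.8198693   76.        ] [510.29955598 -67.78202805  76.        ] [4.22710477e+01 1.03784124e+00 5.68434189e-14]
clock: 15.7
eef_pos: [426.7, -27.5, 129.4]
tcp_rot: [-1.586, 0.004, 1.587]
contact_force: [-0.3, -0.4, -0.3]
opening: 0.0
```

View pics/side12.png

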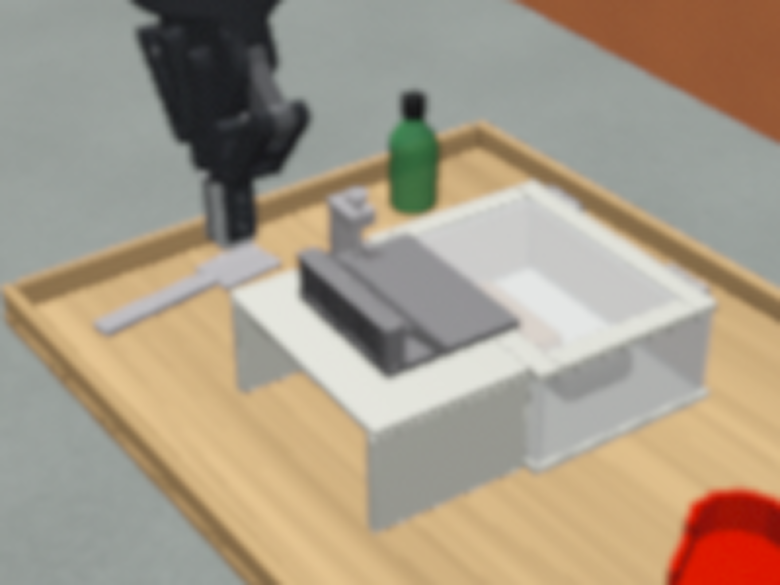

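Pushed travel measured about 42 mm, against 40 nominal. After release the slide corner sits at px (391, 373), half way between rest and stop, with the tongue over the lid. I'll move the hand well clear and check from above.

```bash
python3 -m crank '[[0,0,0,0,-3,0,-1],[0,0,0,0,-3,0,-1],[0,0,0,2,-2,0,-1],[0,0,0,3,0,0,-1],[0,0,0,3.5,0,0,-1],[0,0,0,3.5,0,0,-1],[0,0,0,3.5,0,0,-1],[0,0,0,3.5,0,0,-1],[0,0,0,3.5,0,0,-1],[0,0,0,3.5,0,0,-1]]'
python3 -m crank '[[0,0,0,3.5,0,0,-1],[0,0,0,3.5,0,0,-1],[0,0,0,3.5,0,0,-1],[0,0,0,3.5,0,0,-1],[0,0,0,3,0,0,-1],[0,0,0,2,0,0,-1],[0,0,0,0,0,0,-1],[0,0,0,0,0,0,-1],[0,0,0,0,0,0,-1],[0,0,0,0,0,0,-1]]'; python3 - <<'E'
from rig import cams
from h import *
import cv2
f=lambda u,v:onz("side",u/3.9+150-.4,v/3.9+125-.4,76)
print(f(391,373)-f(355,388))
a=cams.grab_frame("side");b=cams.grab_frame("top")
cv2.imwrite("pics/end.png",np.hstack([cv2.resize(a[125:285,150:360],(420,320)),cv2.resize(b[120:295,180:400],(380,302)).repeat(1,0) if 0 else cv2.resize(b[120:300,180:394],(380,320))]))
E
```

```text
clock: 16.58
eef_pos: [429.1, 239.4, 222.5]
tcp_rot: [-1.617, 0.001, 1.576]
contact_force: [0.7, -0.2, 0.4]
opening: 0.0
clock: 17.42
eef_pos: [426.7, 448.5, 223.8]
tcp_rot: [-1.629, -0.011, 1.584]
contact_force: [0.0, -0.0, 0.4]
opening: 0.002
[ 2.17286486e+01  9.58112348e-01 -5.68434189e-14]
```

View pics/end.png

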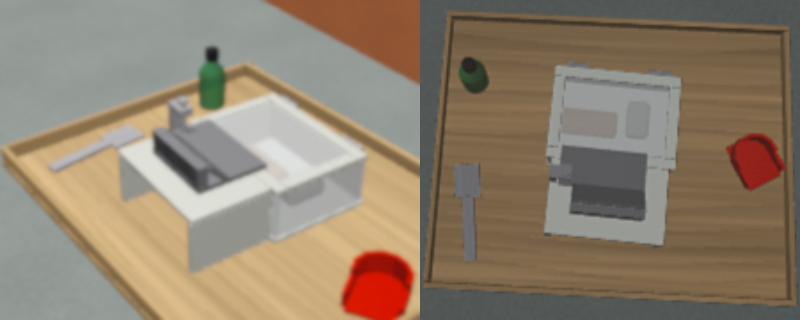

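Both views show the lid shut, the slide held half way with its plate over the lid's front edge, the loose objects in place, and the hand clear.

```bash
python3 -c "
from rig import order; print(order.sign_off())"
```

```text
the job is handed in; nothing more can be done
None
```

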